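# Click the drill guide into the pocket-hole jig

## Task

Fit the loose drill guide into the pocket-hole jig so that it is ready for drilling: slide it down the slot between the two cheeks and press it past the spring ball until it clicks and sits fully down on its seat, then let go. The seat is left at an unknown height, so feel for it and press steadily, never forcing the guide in the jig with more than about 3 kg (30 N). Leave the other things on the bench where they are.

Things in the scene. Friction and masses are not known exactly. Their poses are not given: they have to be found in the camera images.
- guide_center (a point): Loose drill guide: black plastic block 32 x 48 x 128 mm, about 0.2 kg, upright on the bench. Point half-way up (64 mm) on its tongues' axis, z up; block spans x -20..+12, y -24..+24 mm. Top flat, with three steel bushes nearer -x. Upper 36 mm: plain head to hold by its x faces (32 mm) or y faces (48 mm). Fits one way round only: guide x along slot_mouth x.
- guide_foot (a point): Middle of the guide's underside, 64 mm below guide_center, same axes. Over the lower 92 mm a tongue 12 mm thick (x -6..+6) stands out 7 mm from each y side (to y = +-31 mm); its foot tapers in by 4.5 mm over the lowest 7 mm. The +y tongue has a notch for the ball, centred 34 mm above the foot.
- slot_mouth (a point): Fixed pocket-hole jig, aluminium: two upright cheeks, each with a vertical inside groove that takes a guide tongue with 1 mm clearance all round; mouths flare 4 mm over the top 10 mm. Point: centre of the mouth, level with the cheek tops, 110 mm above the bench; z up, y from cheek to cheek (plunger in the +y one), x towards the jig's push clamp. Nothing of the jig is higher.
- jig: The jig's board (210 x 140 mm) at bench level under slot_mouth, same axes. In the slot the guide's foot comes down on a rigid seat. Seat and ball share a height carriage left at an unknown, unmeasured setting: seat 56 to 84 mm below the mouth; it does not give under load. Home, guide_center is thus 20 mm below to 8 mm above the mouth and the head stands 8 to 36 mm clear of the cheeks.
- ball (a joint): Spring ball, 10 mm, in the +y groove 34 mm above the seat: metres pushed back. 0 = out: so with no guide there, and again at home, dropped into the notch; about 0.0015 to 0.0035 while the tongue's plain face rubs on it. It meets the foot some 32 mm before home; passing it takes a push of roughly 5 to 15 N, rubbing on it less, and it snaps the guide down the last 3 mm or so.
- glue_mid (a point): Bystander: white glue bottle, 62 mm across and 170 mm tall, upright; this point is half-way up. Leave alone.
- mallet_mid (a point): Bystander: wooden joiner's mallet lying down, head 110 x 66 x 58 mm, handle 260 mm long towards its -y; this point is the head's centre. Leave alone.
- square_mid (a point): Bystander: try square lying flat, wooden stock 20 x 110 x 20 mm, steel blade 150 mm long towards its +x; this point is the stock's centre. Leave alone.
There are look-alikes about, which are no part of the job. What is meant by the part that bears guide_center is not red, and is the smaller of those in its own colour.

How it is judged:
By the outcome, as a careful person would: the job done as asked, in the order asked, and still so for the second after the job is handed in, with the robot touching nothing.
It also fails if it takes over 51 s, if anything falls off the work surface, if the arm or the gripper's body presses on something with over 40 N, if the wrist force passes 120 N, or if a joint passes its speed limit or range.

## Robot

A 6-joint arm with a two-finger parallel gripper is mounted at the origin on the work surface. World frame = base frame: x ahead of the robot, y to its left, z up, the work surface at z = 0. Lengths are in m, angles in rad, forces in N, time in s.
With the tool pointing down it reaches from about 0.425 to 0.95 m from the base axis. Payload 3.5 kg.
Tool frame: the origin (TCP) lies at the very end of the fingers, on their centre line; the grasp point (between the pads) lies 19 mm behind it; z points along the fingers, y is the direction in which the jaws open and shut (so a half turn about z gives the same grasp; the last joint's range is limited). The gripper opens to 85 mm and grips with 20 to 120 N. Pads are 22 mm wide; open, the fingers measure 114 mm over their backs; the gripper's body (76 mm by 85 mm) begins 54 mm behind the grasp point. The pads swing forward as they close: fully open they stand 13 mm farther back than shut.
Start: joints at [1.009, 0.286, 1.577, -0, 1.279, -0.15], TCP at [0.27, 0.619, 0.231] pointing down, gripper open.
Joint ranges: [-2.77, 2.77], [-0.9, 2.22], [0.21, 2.48], [-1.53, 4.67], [0.24, 2.81], [-2.84, 2.84]. Speed limits (rad/s): [2.79, 2.79, 3.14, 3.14, 3.14, 3.14].

## Interface

Orientations are given as a unit quaternion [x, y, z, w].
In Python, from plant import ctrl, imaging gives the robot as it stands.
- The arm moves only by the shell command python3 -m creep 'ROWS' [OPENING] [FORCE]. ROWS is JSON, one flat list of numbers, 4 for each row, row after row: the shift along the tool's x, y, z in units of 25 mm (1.0 is 25 mm), then the turn about the tool's z in units of 5 degrees (1.0 is 5 degrees). A call has 1 to 20 rows; each row is the pose to reach, as a shift and turn from the pose commanded when the call began, along the tool's axes at that moment; what a row does not reach only later rows make up. A row lasts 1/12 s, in which the tool goes at most 41.7 mm and 7.16 degrees, less where a joint would pass 70% of its speed; a pose out of reach is approached as far as the arm can. A call with a gripper value outside its range is refused whole. OPENING is the closure in counts, from 0 (fully open) to 255 (shut), set as the call begins (- or left out, the last holds). The fingers move at their own pace and stop on an object; FORCE is the grip in N (left out, the last holds). Time passes only in rows, so rows that repeat a pose let the fingers close. It gives the time, the measured TCP pose, the force and the opening at its end, in the units of the state.
- ctrl.get_state(): the state, without advancing time (a new reading comes with each control period).
- imaging.read_camera(name): name is "scene" or "top"; returns the picture (400x640x3 uint8, red, green, blue); there is no depth.
- imaging.camera_info(name): a dict with "intrinsics" (3x3 intrinsics, pixels), "origin" and "attitude" of the camera in the world. Camera axes: x right, y down, z forward; pixel columns grow to the right and rows downward; lengths in m; the calibration is good to about 2 mm. A picture is of the moment at which its call begins. camera_info takes no time and is no camera call.
- ctrl.sign_off(): hands the job in, once; it reports no verdict.
Trained networks look in the newest picture that a camera, given by its name, has taken for a name from the list of things; names that differ only in an ending like _2 or _b are one class to them, and where a whole thing is asked for, a point or a joint stands for the part that bears it (a point fixed in the world has none). Each returns a list of dicts, best first, with "p" (0 to 1); they miss things now and then, are a little off and sometimes report something else, mostly with a low value. They report only what shows in the picture. A call takes as long as a camera call. They do not tell look-alikes from the thing itself.
- imaging.silhouettes(camera, name): "mask" (400x640 bool, what is visible of it) and "uv" ([column, row] in pixels, amid what is visible of it).
The state is a dict: "time": time; "qpos": joint angles; "dq": joint speeds; "joint_efforts": joint torques, N m; "eef_pos": TCP position; "tcp_rot": TCP orientation; "contact_force": force on the tool from outside, world axes, zero at the start; "wrist_torque": the same for the moment, N m; "opening": opening from 0.0 (shut) to 1.0 (fully open).
Only numpy, scipy, OpenCV 4.12 (cv2) and the standard library are available. Lean on these libraries where they do the work, as an engineer would, in place of code of your own. Each camera call takes 0.05 s, during which the arm holds its last target.

## Working session

There is one attempt and no reset: what is moved stays moved. The work goes in short steps, Python scripts to look and compute and a shell command to move; the robot and the scene stay as the last step left them, time stands still between calls to the robot, and variables do not carry over. Pictures are saved under pics/ and viewed, and the job is handed in when it is done.

```bash
mkdir -p pics
python3 - <<'E'
from plant import ctrl, imaging
import cv2
print(ctrl.get_state())
for n in("scene","top"):
    im=imaging.read_camera(n); cv2.imwrite(f"pics/{n}0.png",im[:,:,::-1]); print(imaging.camera_info(n))
    for t in("guide_center","jig","ball"):
        for r in imaging.silhouettes(n,t): print(n,t,r["p"],r["uv"],r["mask"].sum())
E
```

```text
{'time': 0.0, 'qpos': array([ 1.00899833e+00,  2.87200068e-01,  1.57818157e+00,  4.42513434e-06,
        1.27859343e+00, -1.50004547e-01]), 'dq': array([-0.00109061, -0.00183117,  0.00133744,  0.00032438,  0.00093849,
        0.00055774]), 'joint_efforts': array([-8.08984896e-05, -4.05990958e+01, -2.92619240e+01, -9.75078228e-05,
        5.88705720e-03, -1.53202016e-06]), 'eef_pos': array([0.26979161, 0.61802133, 0.22992177]), 'tcp_rot': array([ 2.04445507e-01,  9.78877222e-01, -1.11581658e-03, -4.17042790e-04]), 'contact_force': array([0.45513025, 0.01985764, 0.36237416]), 'wrist_torque': array([0.00216854, 0.01897043, 0.00656651]), 'opening': 1.0021168985780147}
{'intrinsics': array([[462.89310268,   0.        , 318.33663558],
       [  0.        , 462.89310268, 198.42460121],
       [  0.        ,   0.        ,   1.        ]]), 'origin': array([ 1.30518816, -0.50402888,  1.15870039]), 'attitude': array([ 0.84646068,  0.4178789 , -0.15270942, -0.29250876])}
scene guide_center 0.74 [338.0, 155.1] 467
scene guide_center 0.68 [370.2, 135.0] 581
scene guide_center 0.62 [364.3, 170.0] 500
scene jig 0.67 [272.7, 239.5] 2921
{'intrinsics': array([[372.17115742,   0.        , 328.61830273],
       [  0.        , 372.17115742, 201.93099637],
       [  0.        ,   0.        ,   1.        ]]), 'origin': array([ 0.52050997, -0.01219738,  1.07047714]), 'attitude': array([-0.69760438,  0.71443328, -0.03312784,  0.0428458 ])}
top guide_center 0.91 [267.6, 253.6] 395
top guide_center 0.6 [257.6, 214.2] 433
top guide_center 0.55 [225.1, 243.9] 942
top jig 0.93 [382.0, 210.5] 3789
```

Run:
```python
import cv2
a=cv2.imread("pics/top0.png"); cv2.imwrite("pics/top0c.png",cv2.resize(a[130:310,180:440],None,fx=3,fy=3,interpolation=cv2.INTER_CUBIC))
a=cv2.imread("pics/scene0.png"); cv2.imwrite("pics/scene0c.png",cv2.resize(a[100:300,200:420],None,fx=3,fy=3,interpolation=cv2.INTER_CUBIC))
```

```text
(no output)
```

View pics/top0.png

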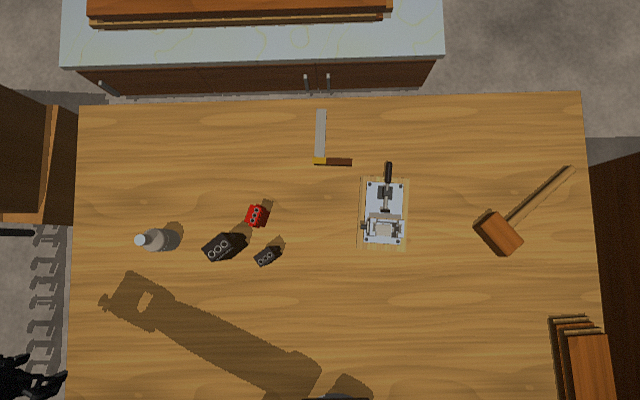

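View pics/scene0.png

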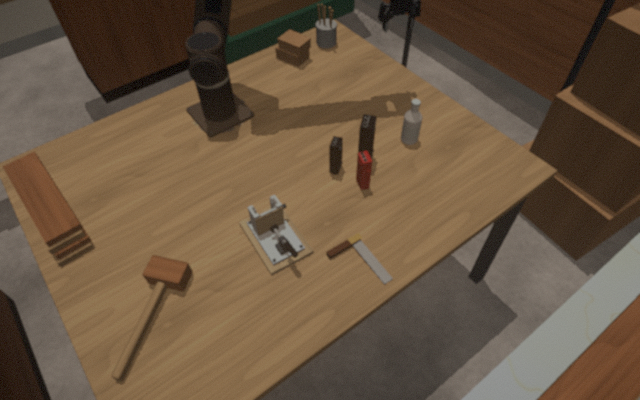

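```bash
sleep 1
```

```text
(no output)
```

View pics/top0c.png

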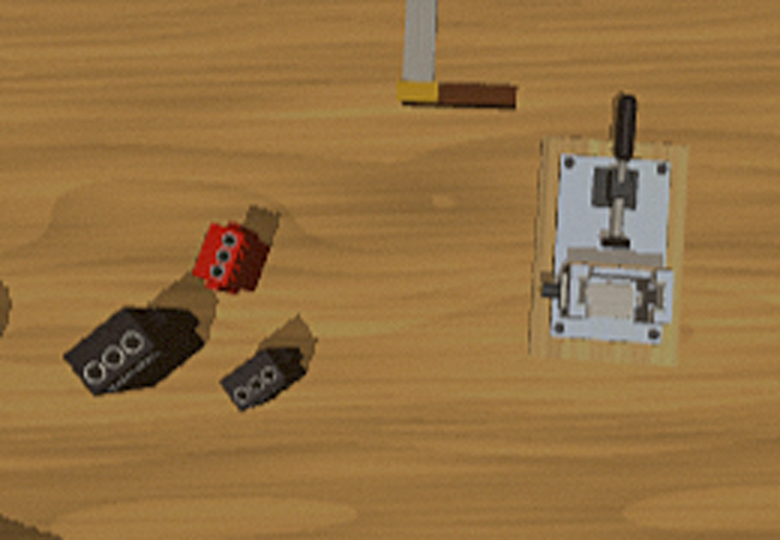

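View pics/scene0c.png

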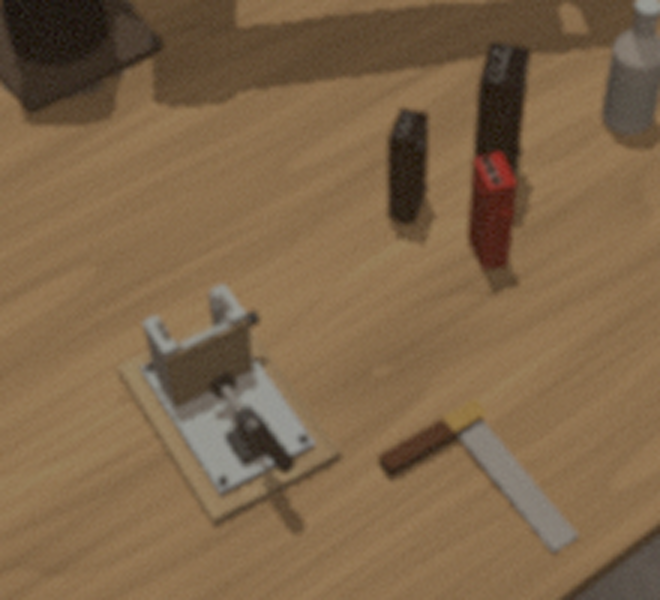

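Candidates in the top view are the large black block (225,244), the small black block (267,254) and the red block (257,214). The small black one fits: it isn't red, and it's the smaller of the two black ones. I'll confirm that in an enlarged crop.

Run:
```python
import cv2,numpy as np
a=cv2.imread("pics/top0.png"); 
c=cv2.resize(a[235:275,245:290],None,fx=13,fy=13,interpolation=cv2.INTER_CUBIC); c=np.clip(c.astype(float)*1.6,0,255).astype('uint8')
cv2.imwrite("pics/top0g.png",c)
c=cv2.resize(a[170:255,352:412],None,fx=7,fy=7,interpolation=cv2.INTER_CUBIC)
cv2.imwrite("pics/top0j.png",c)
```

```text
(no output)
```

View pics/top0g.png

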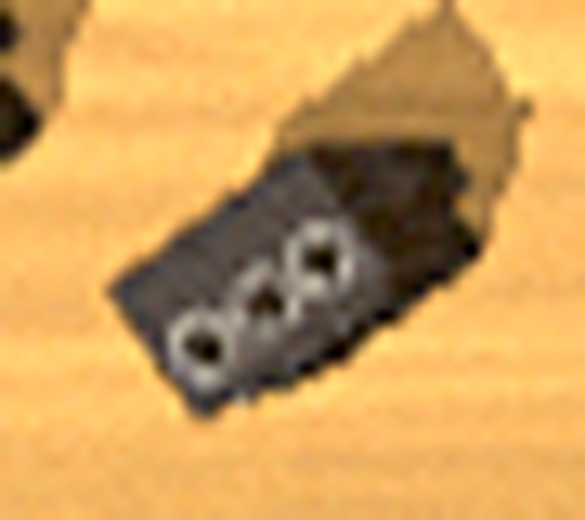

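View pics/top0j.png

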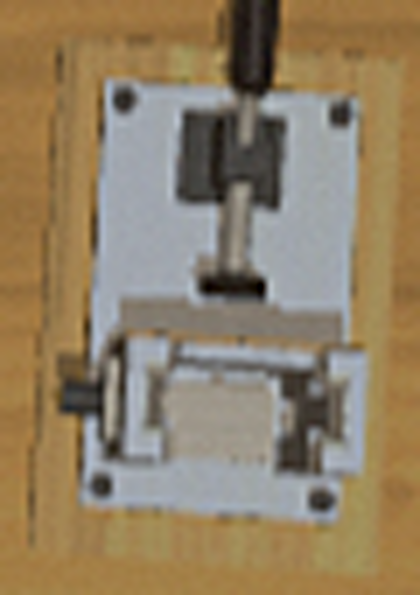

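The crop shows the small black guide, with its bushes along the lower-right edge of the top face. So its +x points to the upper left of the image. Next I'll measure the guide and the jig mouth more closely.

Run:
```python
import cv2,numpy as np
a=cv2.imread("pics/top0.png"); 
c=cv2.resize(a[214:242,358:410],None,fx=15,fy=15,interpolation=cv2.INTER_CUBIC)
cv2.imwrite("pics/top0k.png",c)
a=cv2.imread("pics/scene0.png"); 
c=cv2.resize(a[190:245,240:300],None,fx=10,fy=10,interpolation=cv2.INTER_CUBIC); c=np.clip(c.astype(float)*1.4,0,255).astype('uint8')
cv2.imwrite("pics/scene0k.png",c)
c=cv2.resize(a[130:180,325:350],None,fx=12,fy=12,interpolation=cv2.INTER_CUBIC); c=np.clip(c.astype(float)*2,0,255).astype('uint8')
cv2.imwrite("pics/scene0g.png",c)
```

```text
(no output)
```

View pics/top0k.png

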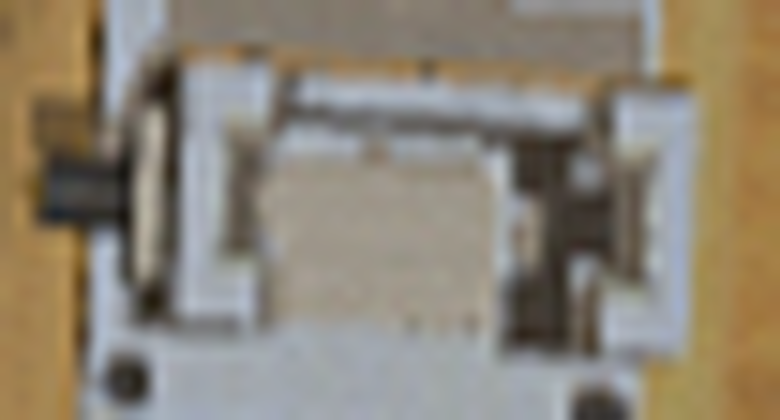

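View pics/scene0k.png

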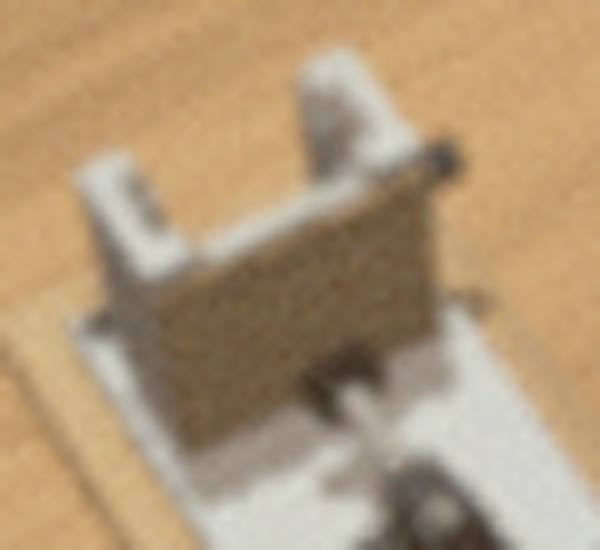

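View pics/scene0g.png

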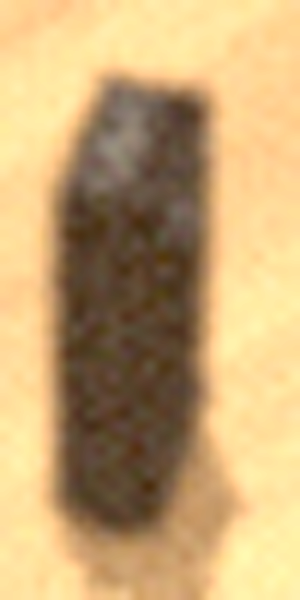

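```bash
cat > h.py <<'E'
import numpy as np,cv2
from scipy.spatial.transform import Rotation as R
from scipy.optimize import least_squares
from plant import ctrl, imaging
def cam(n):
    c=imaging.camera_info(n); return np.array(c["intrinsics"]),np.array(c["origin"]),R.from_quat(c["attitude"]).as_matrix()
def back(n,uv,z):
    K,o,M=cam(n); uv=np.atleast_2d(uv); d=(M@np.linalg.solve(K,np.c_[uv,np.ones(len(uv))].T)).T
    return o+d*((z-o[2])/d[:,2:])
def proj(n,P):
    K,o,M=cam(n); q=(K@(M.T@(np.atleast_2d(P)-o).T)).T; return q[:,:2]/q[:,2:]
def uc(p,off,s): return (np.array(p,float)+.5)/s-.5+np.array(off)
def yaw(a): return np.degrees(np.arctan2(a[1],a[0]))
E
python3 - <<'E'
from h import *
np.set_printoptions(precision=4,suppress=True)
g=back("top",uc([(108,292),(200,415),(295,155),(390,265)],(245,235),13),.128)
print("guide corners",g, "sizes",np.linalg.norm(g[0]-g[1]),np.linalg.norm(g[2]-g[3]),np.linalg.norm(g[0]-g[2]),np.linalg.norm(g[1]-g[3]))
x=(g[0]-g[1]+g[2]-g[3]); y=(g[0]+g[1]-g[2]-g[3]); print("yaws",yaw(x),yaw(y)-90, "face centre",g.mean(0))
j=back("top",uc([(182,60),(172,322),(698,95),(685,355)],(358,214),15),.110)
print("jig",j,j.mean(0),yaw(j[0]+j[1]-j[2]-j[3])-90,yaw(j[0]-j[1]+j[2]-j[3]))
k=back("top",uc([(230,188),(648,222)],(358,214),15),.110);print(k,k.mean(0),yaw(k[0]-k[1])-90,np.linalg.norm(k[0]-k[1]))
s=back("scene",uc([(75,178),(150,275),(352,50),(418,140)],(240,190),10),.110);print("scene jig",s,s.mean(0))
s=back("scene",uc([(105,75),(212,95),(65,180),(205,200)],(325,130),12),.128);print("scene guide",s,s.mean(0))
# neighbours
for p in [(225,244),(257,214)]: print(back("top",[p],.1))
st=ctrl.get_state(); print(R.from_quat(st["tcp_rot"]).as_matrix())
E
```

```text
guide corners [[0.4878 0.1933 0.128 ]
 [0.4639 0.1756 0.128 ]
 [0.5133 0.1569 0.128 ]
 [0.4917 0.1386 0.128 ]] sizes 0.029775372896759994 0.02827348882343939 0.044439327829062326 0.0462490072199342
yaws 38.44397047527532 36.024174001494615 face centre [0.4892 0.1661 0.128 ]
jig [[ 0.5812 -0.1051  0.11  ]
 [ 0.5364 -0.1019  0.11  ]
 [ 0.5731 -0.1933  0.11  ]
 [ 0.5287 -0.1891  0.11  ]] [ 0.5549 -0.1474  0.11  ] -5.140980398901462 -4.788263058503009
[[ 0.5591 -0.1126  0.11  ]
 [ 0.5516 -0.1838  0.11  ]] [ 0.5553 -0.1482  0.11  ] -6.013038452078206 0.07163154545971753
scene jig [[ 0.5318 -0.1921  0.11  ]
 [ 0.5742 -0.1935  0.11  ]
 [ 0.5413 -0.1031  0.11  ]
 [ 0.5807 -0.1067  0.11  ]] [ 0.557  -0.1488  0.11  ]
scene guide [[0.4683 0.1722 0.128 ]
 [0.4917 0.1898 0.128 ]
 [0.4927 0.1396 0.128 ]
 [0.5209 0.1638 0.128 ]] [0.4934 0.1663 0.128 ]
[[0.522  0.2721 0.1   ]]
[[0.5982 0.1884 0.1   ]]
[[-0.9164  0.4003 -0.0002]
 [ 0.4003  0.9164 -0.0003]
 [ 0.     -0.0003 -1.    ]]
```

The two cameras agree to about 4 mm or better. The jig mouth is at about (0.556, -0.148) with yaw about -5°, and the guide block centre is at about (0.491, 0.166) with yaw about 37°. I'll grip it by the x faces, starting by moving above it.

```bash
python3 -m creep '[-0.5,-0.4,0,0.2, -1.5,-1.3,0,0.6, -2.7,-2.3,0,1.1, -3.9,-3.3,0,1.6, -5.1,-4.3,0,2.1, -6.3,-5.4,0,2.6, -7.5,-6.4,0,3.1, -8.7,-7.4,0,3.6, -9.9,-8.4,0,4.1, -11.1,-9.4,0,4.6, -12.3,-10.4,0,5.0, -13.5,-11.4,0,5.4, -14.5,-12.3,0,5.7, -15.1,-12.8,0,5.88, -15.33,-13.03,0,5.88, -15.33,-13.03,0,5.88, -15.33,-13.03,0,5.88]' 0 60
python3 - <<'E'
from h import *
st=ctrl.get_state(); M=R.from_quat(st["tcp_rot"]).as_matrix(); print(st["time"],st["eef_pos"],yaw(M[:,1]),M[:,2])
im=imaging.read_camera("scene"); a=im[60:200,280:440,::-1]; cv2.imwrite("pics/s1.png",cv2.resize(a,None,fx=4,fy=4,interpolation=cv2.INTER_CUBIC))
E
```

```text
time: 1.82
eef_pos: [0.4907, 0.167, 0.2313]
tcp_rot: [0.446, 0.895, 0.0, -0.0]
contact_force: [0.2, 0.1, -0.1]
opening: 1.0
1.8167 [0.49072053 0.16703965 0.23133263] 37.00027667429957 [-3.37289646e-04  6.19906637e-04 -9.99999751e-01]
```

View pics/s1.png

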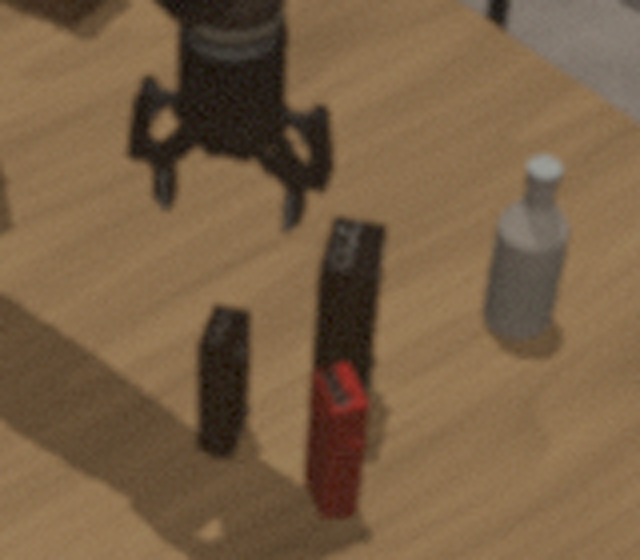

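The open gripper is above the small guide at about (222,380) in the crop, with the big black and red blocks clear of it. Next I'll descend and grip.

```bash
python3 -m creep '[0,0,0.6,0, 0,0,1.6,0, 0,0,2.6,0, 0,0,3.6,0, 0,0,4.5,0, 0,0,5.1,0, 0,0,5.36,0, 0,0,5.36,0, 0,0,5.36,0]' 0 60
python3 -m creep '[0,0,0,0, 0,0,0,0, 0,0,0,0, 0,0,0,0, 0,0,0,0, 0,0,0,0, 0,0,0,0, 0,0,0,0, 0,0,0,0, 0,0,0,0]' 255 60
python3 - <<'E'
from h import *
im=imaging.read_camera("scene"); a=im[60:200,280:440,::-1]; cv2.imwrite("pics/s2.png",cv2.resize(a,None,fx=4,fy=4,interpolation=cv2.INTER_CUBIC))
E
```

```text
time: 2.62
eef_pos: [0.491, 0.1676, 0.0978]
tcp_rot: [0.445, 0.895, 0.0, 0.0]
contact_force: [0.4, 0.9, -0.8]
opening: 1.004
time: 3.45
eef_pos: [0.4916, 0.1665, 0.0983]
tcp_rot: [0.446, 0.895, 0.0, 0.001]
contact_force: [-0.9, -0.9, 5.2]
opening: 0.364
```

View pics/s2.png

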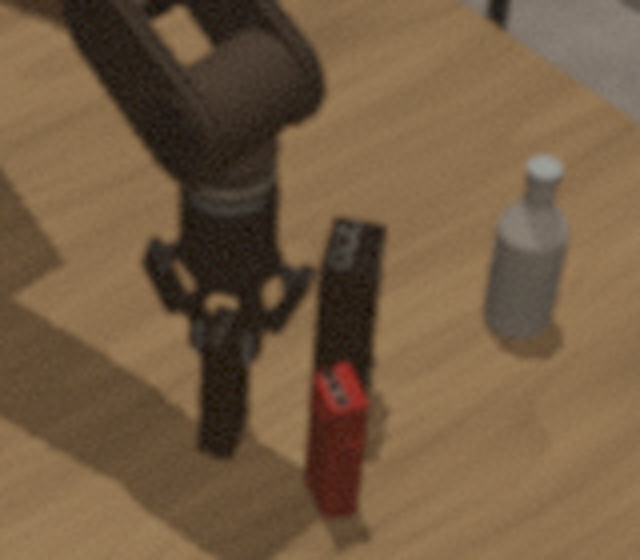

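The scene view shows the guide gripped by its head, with the jaws at about (225,330) in the crop. The 0.364 opening is about 31 mm, which matches the 32 mm face width. Next I'll lift and carry it over the jig.

```bash
python3 -m creep '[0,0,-0.3,0, 0,0,-1.2,0, 0,0,-2.4,0, 0,0,-3.6,0, 0,0,-4.8,0, 0,0,-5.5,0, 0,0,-5.8,0]' 255 90
python3 -m creep '[-0.4,-0.2,0,0.3, -1.3,-0.6,0,1.0, -2.5,-1.2,0,1.8, -3.7,-1.8,0,2.7, -4.9,-2.4,0,3.6, -6.1,-3.0,0,4.5, -7.3,-3.6,0,5.4, -8.5,-4.2,0,6.3, -9.7,-4.8,0,7.2, -10.6,-5.2,0,7.9, -11.2,-5.5,0,8.3, -11.53,-5.62,0,8.44, -11.53,-5.62,0,8.44, -11.53,-5.62,0,8.44, -11.53,-5.62,0,8.44]'
python3 - <<'E'
from h import *
st=ctrl.get_state(); M=R.from_quat(st["tcp_rot"]).as_matrix(); print(st["time"],st["eef_pos"],yaw(M[:,1]),M[:,2],st["contact_force"])
im=imaging.read_camera("scene"); cv2.imwrite("pics/s3full.png",im[:,:,::-1]); a=im[130:250,210:330,::-1]; cv2.imwrite("pics/s3.png",cv2.resize(a,None,fx=5,fy=5,interpolation=cv2.INTER_CUBIC))
im=imaging.read_camera("top"); cv2.imwrite("pics/t3full.png",im[:,:,::-1]); a=im[165:265,330:450,::-1]; cv2.imwrite("pics/t3.png",cv2.resize(a,None,fx=5,fy=5,interpolation=cv2.INTER_CUBIC))
E
```

```text
time: 4.08
eef_pos: [0.4921, 0.167, 0.2455]
tcp_rot: [0.446, 0.895, 0.002, 0.002]
contact_force: [0.6, -0.4, -2.2]
opening: 0.356
time: 5.33
eef_pos: [0.5519, -0.1468, 0.2418]
tcp_rot: [0.738, 0.675, -0.0, -0.001]
contact_force: [0.8, -0.3, -1.3]
opening: 0.359
5.3333 [ 0.55191893 -0.14675813  0.24177561] -5.097027607729327 [-0.00102854  0.00107605 -0.99999889] [ 0.84515128 -0.33652284 -1.27463223]
```

View pics/s3.png

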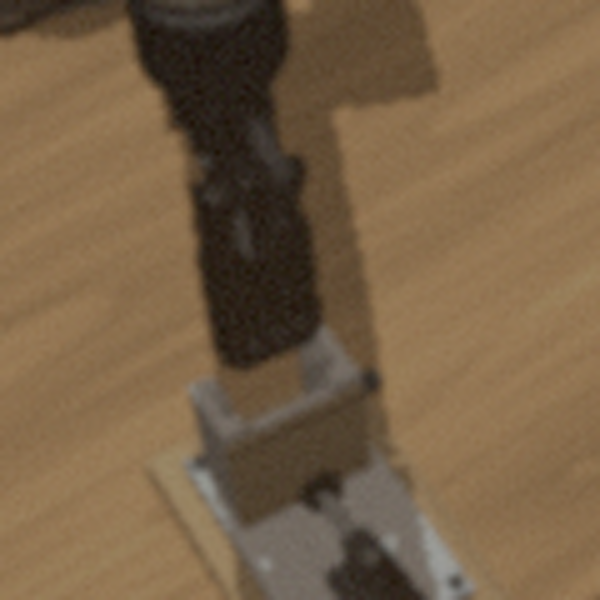

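View pics/t3.png

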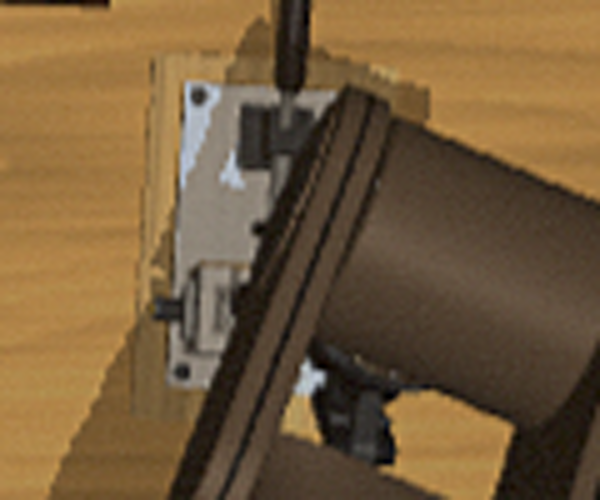

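The scene view shows the guide hanging over the mouth with its foot at about (270,350) in the crop; the arm blocks the top view. I'll check it with a wireframe overlay.

```bash
cat > ov.py <<'E'
from h import *
def overlay(src,out,box,s,gx,gy,gyaw,foot,mx=.556,my=-.148,myaw=-5.2):
    a=cv2.imread(src)
    x0,y0,x1,y1=box; c=cv2.resize(a[y0:y1,x0:x1],None,fx=s,fy=s,interpolation=cv2.INTER_CUBIC); c=np.clip(c*1.5,0,255).astype('uint8')
    def T(P,x,y,w): return (R.from_euler('z',w,degrees=True).as_matrix()@np.array(P,float).T).T+[x,y,0]
    def draw(P,col):
        q=(proj("scene",P)+.5-[x0,y0])*s-.5
        cv2.polylines(c,[np.round(q).astype(int)],True,col,1,cv2.LINE_AA)
    for w,z0 in((24,0),):
        for z in(0,.092,.128):
            draw(T([[-.020,-.024,foot+z],[.012,-.024,foot+z],[.012,.024,foot+z],[-.020,.024,foot+z]],gx,gy,gyaw),(0,255,0))
    for sg in(1,-1):
        draw(T([[.006,sg*.024,foot+.092],[.006,sg*.031,foot+.092],[.006,sg*.031,foot+.007],[.006,sg*.0265,foot]],gx,gy,gyaw),(255,255,0))
        draw(T([[-.0225,sg*.025,.11],[.0225,sg*.025,.11],[.0225,sg*.0435,.11],[-.0225,sg*.0435,.11]],mx,my,myaw),(0,0,255))
    cv2.imwrite(out,c)
E
python3 - <<'E'
from ov import *
overlay("pics/s3full.png","pics/s3o.png",(235,140,295,230),6.5,.5519+.004,-.1468-.0004,-5.1,.1435)
E
```

```text
(no output)
```

View pics/s3o.png

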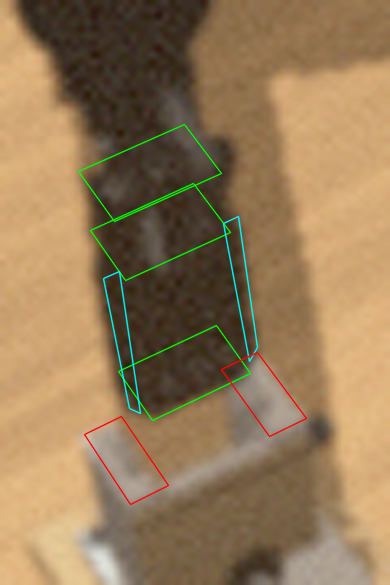

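The overlay matches to about 1 mm. Next I'll lower into the mouth and watch the force.

```bash
python3 -m creep '[0,0,0.3,0, 0,0,0.7,0, 0,0,1.0,0, 0,0,1.2,0, 0,0,1.4,0, 0,0,1.5,0, 0,0,1.5,0, 0,0,1.5,0]'
python3 -m creep '[0,0,0.05,0, 0,0,0.1,0, 0,0,0.15,0, 0,0,0.2,0, 0,0,0.25,0, 0,0,0.3,0, 0,0,0.35,0, 0,0,0.4,0, 0,0,0.4,0, 0,0,0.4,0]'
```

```text
time: 6.1
eef_pos: [0.5523, -0.1482, 0.2048]
tcp_rot: [0.738, 0.674, -0.0, -0.0]
contact_force: [-0.5, 0.3, -3.6]
opening: 0.36
time: 6.93
eef_pos: [0.5517, -0.1479, 0.1942]
tcp_rot: [0.738, 0.674, -0.0, -0.001]
contact_force: [-1.5, 0.3, -2.0]
opening: 0.363
```

```bash
python3 -m creep '[0,0,0.06,0, 0,0,0.12,0, 0,0,0.18,0, 0,0,0.24,0, 0,0,0.3,0, 0,0,0.3,0, 0,0,0.3,0]'
python3 - <<'E'
from h import *
im=imaging.read_camera("scene"); cv2.imwrite("pics/s4full.png",im[:,:,::-1]); a=im[140:240,230:310,::-1]; cv2.imwrite("pics/s4.png",np.clip(cv2.resize(a,None,fx=6,fy=6,interpolation=cv2.INTER_CUBIC)*1.4,0,255).astype('uint8'))
E
```

```text
time: 7.52
eef_pos: [0.5517, -0.1479, 0.1867]
tcp_rot: [0.738, 0.674, -0.0, -0.001]
contact_force: [-3.3, 0.0, -2.6]
opening: 0.361
```

View pics/s4.png

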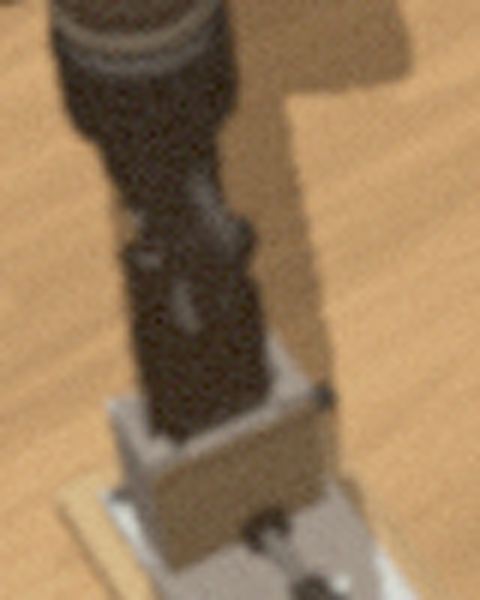

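The guide foot is inside the slot, at about (165,435) in the crop. Fx of -3.3 N means it's touching the +x groove wall, so I'll ease about 0.75 mm to -x while going on down.

```bash
python3 -m creep '[0,-0.03,0.05,0, 0,-0.03,0.1,0, 0,-0.03,0.15,0, 0,-0.03,0.2,0, 0,-0.03,0.2,0, 0,-0.03,0.2,0]'
python3 -m creep '[0,0,0.05,0, 0,0,0.1,0, 0,0,0.15,0, 0,0,0.2,0, 0,0,0.2,0, 0,0,0.2,0]'
```

```text
time: 8.07
eef_pos: [0.5515, -0.148, 0.1821]
tcp_rot: [0.738, 0.674, -0.0, -0.0]
contact_force: [-3.0, 0.5, -3.0]
opening: 0.363
time: 8.57
eef_pos: [0.5514, -0.148, 0.1769]
tcp_rot: [0.738, 0.674, -0.0, -0.0]
contact_force: [-3.9, -0.9, -2.1]
opening: 0.362
```

```bash
python3 -m creep '[0,-0.03,0.05,0, 0,-0.06,0.1,0, 0,-0.06,0.15,0, 0,-0.06,0.2,0, 0,-0.06,0.2,0, 0,-0.06,0.2,0]'
python3 -c "
from h import *
s=ctrl.get_state();print(s['eef_pos'],s['contact_force'],s['wrist_torque'],yaw(R.from_quat(s['tcp_rot']).as_matrix()[:,1]))"
```

```text
time: 9.07
eef_pos: [0.5507, -0.1481, 0.1726]
tcp_rot: [0.739, 0.674, 0.001, 0.001]
contact_force: [-0.3, 0.0, -2.7]
opening: 0.361
[ 0.55074235 -0.14805134  0.17263293] [-0.30345619  0.00610266 -2.72302373] [ 0.02340842 -0.02317881  0.00134248] -5.214233003319322
```

```bash
python3 -m creep '[0,0,0.05,0, 0,0,0.1,0, 0,0,0.15,0, 0,0,0.2,0, 0,0,0.2,0, 0,0,0.2,0]'
```

```text
time: 9.57
eef_pos: [0.5502, -0.1479, 0.1673]
tcp_rot: [0.738, 0.674, 0.0, 0.0]
contact_force: [0.2, -0.7, -1.3]
opening: 0.361
```

```bash
python3 -m creep '[0,0,0.04,0, 0,0,0.08,0, 0,0,0.12,0, 0,0,0.12,0, 0,0,0.12,0]'
```

```text
time: 9.98
eef_pos: [0.5501, -0.1483, 0.1645]
tcp_rot: [0.738, 0.674, -0.0, 0.0]
contact_force: [-0.1, -0.4, -1.9]
opening: 0.357
```

```bash
python3 -m creep '[0,0,0.04,0, 0,0,0.08,0, 0,0,0.12,0, 0,0,0.12,0, 0,0,0.12,0]'
```

```text
time: 10.4
eef_pos: [0.5508, -0.1486, 0.1629]
tcp_rot: [0.738, 0.674, 0.0, 0.001]
contact_force: [-1.6, -1.8, 5.7]
opening: 0.363
```

```bash
python3 -m creep '[0,0,0.04,0, 0,0,0.08,0, 0,0,0.12,0, 0,0,0.12,0, 0,0,0.12,0]'
```

```text
time: 10.82
eef_pos: [0.5505, -0.1482, 0.158]
tcp_rot: [0.739, 0.674, 0.0, 0.001]
contact_force: [1.9, -3.1, 0.5]
opening: 0.358
```

```bash
python3 -m creep '[0,0,0.04,0, 0,0,0.08,0, 0,0,0.12,0, 0,0,0.12,0, 0,0,0.12,0]'
```

```text
time: 11.23
eef_pos: [0.5499, -0.148, 0.1547]
tcp_rot: [0.738, 0.674, -0.0, 0.0]
contact_force: [0.6, -3.5, -1.5]
opening: 0.364
```

Fz rose to about 5.7 N and then fell, with Fy now about -3.5 N, so the foot has passed the ball at TCP z of about 0.163. Home should then be at TCP z of about 0.131. I'll keep feeling downward.

```bash
python3 -m creep '[0,0,0.05,0, 0,0,0.1,0, 0,0,0.15,0, 0,0,0.2,0, 0,0,0.25,0, 0,0,0.3,0, 0,0,0.3,0, 0,0,0.3,0]'
```

```text
time: 11.9
eef_pos: [0.5499, -0.1479, 0.147]
tcp_rot: [0.738, 0.674, -0.0, 0.0]
contact_force: [1.1, -4.8, -3.0]
opening: 0.359
```

```bash
python3 -m creep '[0,0,0.05,0, 0,0,0.1,0, 0,0,0.15,0, 0,0,0.2,0, 0,0,0.25,0, 0,0,0.25,0, 0,0,0.25,0]'
```

```text
time: 12.48
eef_pos: [0.55, -0.148, 0.1411]
tcp_rot: [0.738, 0.674, -0.0, 0.0]
contact_force: [0.3, -5.8, -1.0]
opening: 0.362
```

```bash
python3 -m creep '[-0.02,0,0.04,0, -0.02,0,0.08,0, -0.02,0,0.12,0, -0.02,0,0.12,0, -0.02,0,0.12,0]'
```

```text
time: 12.9
eef_pos: [0.5498, -0.148, 0.1374]
tcp_rot: [0.738, 0.674, 0.0, -0.0]
contact_force: [2.9, -3.9, -5.0]
opening: 0.36
```

```bash
python3 -m creep '[0,0,0.03,0, 0,0,0.06,0, 0,0,0.09,0, 0,0,0.09,0, 0,0,0.09,0]'
```

```text
time: 13.32
eef_pos: [0.5498, -0.148, 0.1356]
tcp_rot: [0.738, 0.674, 0.0, -0.0]
contact_force: [2.6, -3.1, -5.1]
opening: 0.36
```

```bash
python3 -m creep '[0,0,0.03,0, 0,0,0.06,0, 0,0,0.09,0, 0,0,0.09,0, 0,0,0.09,0]'
```

```text
time: 13.73
eef_pos: [0.5499, -0.1479, 0.1338]
tcp_rot: [0.739, 0.674, 0.0, -0.001]
contact_force: [3.4, -1.0, -4.9]
opening: 0.363
```

Fz is about -5 N, so the guide is being pulled down, and Fy is falling: the ball is snapping into the notch. I'll press gently until the seat is felt.

```bash
python3 -m creep '[0,0,0.02,0, 0,0,0.04,0, 0,0,0.06,0, 0,0,0.06,0, 0,0,0.06,0]'
```

```text
time: 14.15
eef_pos: [0.55, -0.148, 0.1328]
tcp_rot: [0.739, 0.674, 0.0, -0.0]
contact_force: [1.7, -0.5, -1.2]
opening: 0.36
```

```bash
python3 -m creep '[0,0,0.02,0, 0,0,0.04,0, 0,0,0.06,0, 0,0,0.06,0, 0,0,0.06,0]'
```

```text
time: 14.57
eef_pos: [0.5501, -0.1483, 0.1323]
tcp_rot: [0.738, 0.674, 0.0, -0.0]
contact_force: [0.0, 2.1, 5.5]
opening: 0.36
```

```bash
python3 -m creep '[0,0,0.02,0, 0,0,0.03,0, 0,0,0.04,0, 0,0,0.04,0, 0,0,0.04,0]'
```

```text
time: 14.98
eef_pos: [0.5502, -0.1484, 0.1323]
tcp_rot: [0.738, 0.674, -0.0, -0.0]
contact_force: [-1.4, 1.8, 9.1]
opening: 0.363
```

```bash
python3 -m creep '[0,0,0.02,0, 0,0,0.03,0, 0,0,0.04,0, 0,0,0.04,0, 0,0,0.04,0]'
python3 - <<'E'
from h import *
s=ctrl.get_state();print(s['contact_force'],s['wrist_torque'])
from ov import *
im=imaging.read_camera("scene"); cv2.imwrite("pics/s5full.png",im[:,:,::-1])
overlay("pics/s5full.png","pics/s5o.png",(235,150,295,240),6.5,.5501+.004,-.1487,-5.1,.034)
E
```

```text
time: 15.4
eef_pos: [0.5503, -0.1484, 0.1323]
tcp_rot: [0.738, 0.674, -0.0, -0.0]
contact_force: [-3.2, 2.5, 12.2]
opening: 0.358
[-3.18746537  2.53149493 12.22972886] [ 0.46032239  0.80840058 -0.04332214]
```

View pics/s5o.png

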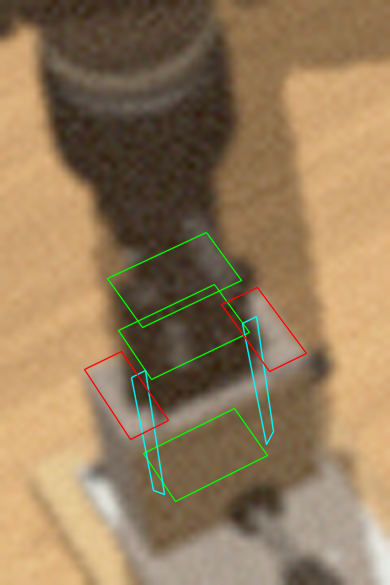

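There's a rigid stop at TCP z 0.1323: z didn't change as the push went from 5.5 to 12 N. That puts the foot at about 0.034 m, 32 mm below where it met the ball, so it's home. Next I'll release and retreat upward.

```bash
python3 -m creep '[0,0,-0.02,0, 0,0,-0.04,0, 0,0,-0.04,0]'
python3 -m creep '[0,0,0,0, 0,0,0,0, 0,0,0,0, 0,0,0,0, 0,0,0,0, 0,0,0,0, 0,0,0,0, 0,0,0,0, 0,0,0,0]' 0
python3 -m creep '[0,0,-0.2,0, 0,0,-0.6,0, 0,0,-1.2,0, 0,0,-2,0, 0,0,-3,0, 0,0,-4,0, 0,0,-4.8,0, 0,0,-5.2,0, 0,0,-5.2,0]'
python3 -m creep '[0.5,0,0,0, 1.5,0,0,0, 2.7,0,0,0, 4,0,0,0, 5.3,0,0,0, 6.6,0,0,0, 7.6,0,0,0, 8.2,0,0,0, 8.2,0,0,0]'
python3 - <<'E'
from ov import *
im=imaging.read_camera("scene"); cv2.imwrite("pics/s6full.png",im[:,:,::-1])
overlay("pics/s6full.png","pics/s6o.png",(235,170,300,245),7,.5543,-.1487,-5.1,.034)
im=imaging.read_camera("top"); cv2.imwrite("pics/t6full.png",im[:,:,::-1]); a=im[165:260,335:430,::-1]; cv2.imwrite("pics/t6.png",cv2.resize(a,None,fx=6,fy=6,interpolation=cv2.INTER_CUBIC))
for c in("scene","top"):
    for r in imaging.silhouettes(c,"ball")+imaging.silhouettes(c,"guide_center"): print(c,r["p"],r["uv"],r["mask"].sum())
E
```

```text
time: 15.7
eef_pos: [0.5502, -0.1484, 0.1323]
tcp_rot: [0.738, 0.674, -0.0, -0.0]
contact_force: [-1.8, 1.9, 9.7]
opening: 0.362
time: 16.45
eef_pos: [0.55, -0.1484, 0.13]
tcp_rot: [0.738, 0.674, -0.0, -0.0]
contact_force: [-0.6, -0.2, -0.0]
opening: 0.996
time: 17.2
eef_pos: [0.5515, -0.149, 0.2644]
tcp_rot: [0.738, 0.674, 0.001, 0.003]
contact_force: [0.1, 0.6, -0.0]
opening: 1.003
time: 17.95
eef_pos: [0.5671, 0.0595, 0.2575]
tcp_rot: [0.737, 0.676, -0.001, -0.002]
contact_force: [0.5, -0.6, 0.1]
opening: 1.001
scene 0.94 [370.7, 134.9] 633
scene 0.82 [365.4, 173.2] 511
scene 0.71 [263.0, 197.4] 447
top 0.88 [388.9, 227.3] 365
top 0.78 [222.7, 245.7] 865
```

View pics/s6o.png

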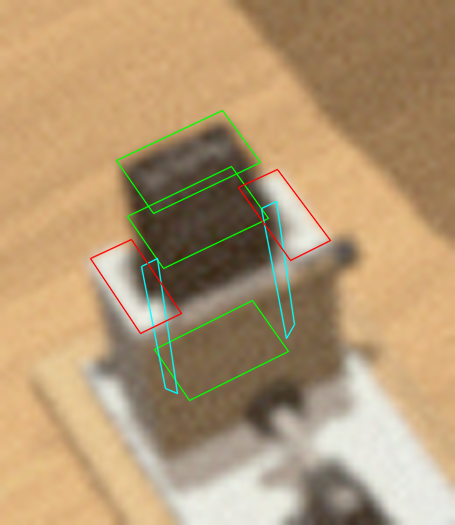

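View pics/t6.png

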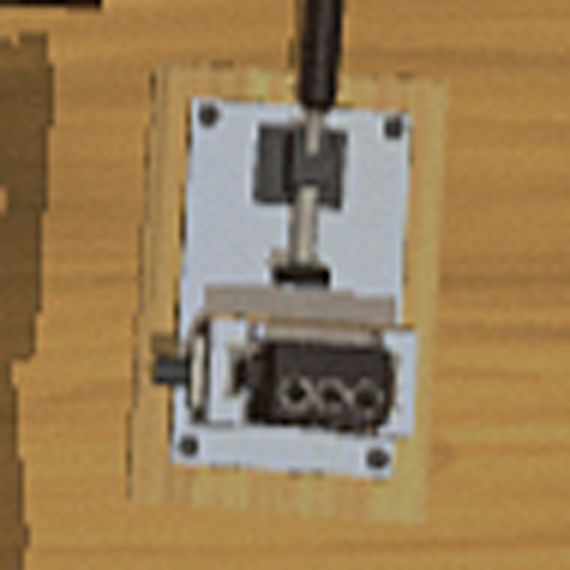

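View pics/s6full.png

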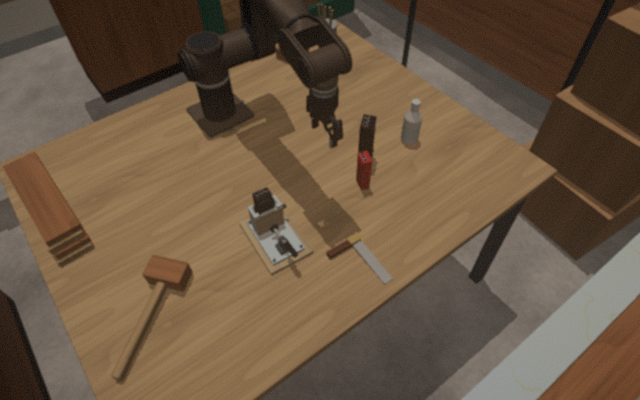

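The guide stands in the slot and the bystanders look unmoved. Its top, though, sits a little below the predicted wireframe: the far corner is at about (222,125) against a predicted (222,110). I'll measure its actual height.

Run:
```python
import cv2,numpy as np
a=cv2.imread("pics/s6full.png")[180:220,243:288]; cv2.imwrite("pics/s6g.png",np.clip(cv2.resize(a,None,fx=13,fy=13,interpolation=cv2.INTER_CUBIC)*2.,0,255).astype('uint8'))
a=cv2.imread("pics/t6full.png")[214:244,360:412]; cv2.imwrite("pics/t6g.png",np.clip(cv2.resize(a,None,fx=14,fy=14,interpolation=cv2.INTER_CUBIC)*1.6,0,255).astype('uint8'))
```

```text
(no output)
```

View pics/s6g.png

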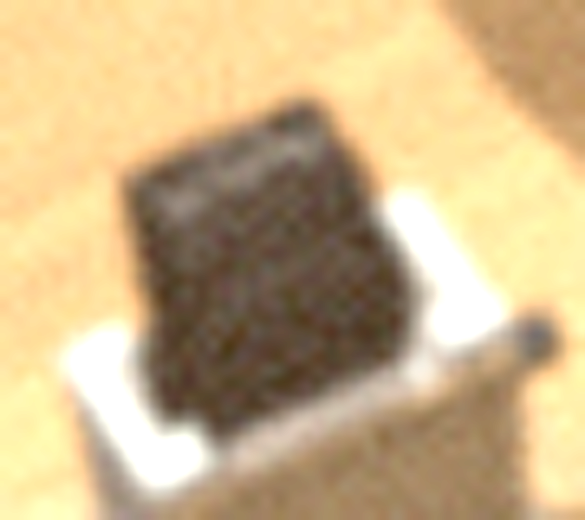

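View pics/t6g.png

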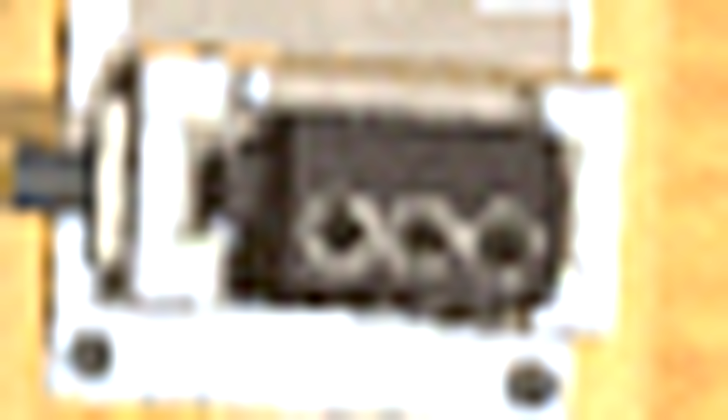

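Run:
```python
from h import *
np.set_printoptions(precision=4,suppress=True)
def tri(s,t,):
    s=uc(s,(243,180),13); t=uc(t,(360,214),14)
    f=lambda P: np.r_[proj("scene",P)[0]-s, proj("top",P)[0]-t]
    r=least_squares(f,[.55,-.15,.16]); return r.x,np.sqrt(2*r.cost)
print(tri((312,97),(290,300))); print(tri((128,180),(545,325)))
Rz=R.from_euler('z',-5.2,degrees=True).as_matrix()
for f in (.024,.029,.034,.0365):
    P=(Rz@np.array([[-.02,.024,0],[-.02,-.024,0]]).T).T+[.5545,-.1485,f+.128]
    print(f,(proj("scene",P)+.5-[243,180])*13-.5,(proj("top",P)+.5-[360,214])*14-.5)
# same test on original guide at foot 0 : top corners seen (212,95)?? 
P=(R.from_euler('z',37,degrees=True).as_matrix()@np.array([[-.02,.024,0],[-.02,-.024,0],[.012,.024,0],[.012,-.024,0]]).T).T+[.4945,.1685,.128]
print((proj("scene",P)+.5-[325,130])*12-.5)
```

```text
(array([ 0.5356, -0.1243,  0.1546]), np.float64(0.6489886049906111))
(array([ 0.5304, -0.1685,  0.1541]), np.float64(0.7420961293779763))
0.024 [[315.4296 104.3606]
 [118.8412 196.4626]] [[274.1748 291.1364]
 [548.451  309.6691]]
0.029 [[313.1068  89.6365]
 [115.8971 181.8418]] [[277.613  290.5466]
 [553.3956 309.1802]]
0.034 [[310.7702  74.8243]
 [112.9351 167.1325]] [[281.089  289.9503]
 [558.3947 308.6858]]
0.0365 [[309.5966  67.3849]
 [111.4473 159.7444]] [[282.8414 289.6497]
 [560.915  308.4366]]
[[105.4303  60.7688]
 [ 58.8413 184.4439]
 [222.1913  82.4967]
 [177.729  207.0966]]
```

The same offset of about 1.1 px appeared on the guide while it stood on the bench, so it's a camera bias. Corrected for it, the foot height agrees with the felt 0.034 m to about 2 mm. I'll let the arm settle, check once more that nothing moved, and hand in.

```bash
python3 -m creep '[0,0,0,0, 0,0,0,0, 0,0,0,0, 0,0,0,0]'
python3 - <<'E'
from h import *
a=cv2.imread("pics/scene0.png"); b=imaging.read_camera("scene")[:,:,::-1]
t=imaging.read_camera("top")[:,:,::-1]; t0=cv2.imread("pics/top0.png")
for n,x,y,bx in(("mallet",t0,t,(470,160,580,262)),("square",t0,t,(308,104,356,170)),("red",a,b,(354,150,374,192)),("black big",a,b,(356,112,380,150)),("glue",a,b,(400,98,424,146))):
    x0,y0,x1,y1=bx; d=cv2.phaseCorrelate(x[y0:y1,x0:x1].mean(2),y[y0:y1,x0:x1].mean(2)); print(n,np.round(d[0],2),round(d[1],2))
print(ctrl.get_state()["contact_force"],ctrl.sign_off())
E
```

```text
time: 18.58
eef_pos: [0.5686, 0.0554, 0.2602]
tcp_rot: [0.739, 0.674, 0.0, 0.0]
contact_force: [0.3, 0.0, -0.4]
opening: 1.0
mallet [-0.04 -0.  ] 1.05
square [-0.03 -0.05] 0.97
red [-0.04  0.33] 0.94
black big [-0.18 -0.39] 0.82
glue [-0.09 -0.04] 0.78
the job is handed in; nothing more can be done
[-0.08309681  0.53531183  0.37487898] None
```

The small black guide is seated in the jig, released, and handed in at about 18.7 s of the 51 s allowed. I gripped it by its x faces and slid it down the slot. It met the ball with its foot at about 0.065 m and was drawn down over the last few millimetres. It came to rest on a rigid seat at about 0.034 m, with at most about 12 N read at the end of any press step. The force between readings was not logged.

**Last checks:**
- **Seat:** the tool height stayed at 0.1323 m while the push rose from 5.5 to 12 N. The stop was about 32 mm below where the foot met the ball, as expected.
- **Position:** both cameras show the guide in the slot the right way round, with the bushes on the side away from the clamp.
- **Bystanders:** the mallet, square, glue bottle, red block and large black block shifted 0.4 px or less between pictures, within noise.
- **Disagreement:** in the scene camera the guide's top looked about 1–1.7 px lower than predicted. About 1.1 px of that was already there when the guide stood on the bench, so I took it as camera bias. That leaves about 2 mm of uncertainty in the camera height check.
- **Not checked:** the network reported no ball in either picture, so the click is inferred from the forces. I did not press on the guide again after letting go.

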